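# Start the stirrer under the fume hood

### The arm

A 6-joint arm with a two-finger parallel gripper is mounted at the origin on the work surface. World frame = base frame: x ahead of the robot, y to its left, z up, the work surface at z = 0. Lengths are in m, angles in rad, forces in N, time in s.
With the tool pointing down it reaches from about 0.35 to 0.775 m from the base axis. Payload 5.5 kg.
Tool frame: the origin (TCP) lies midway between the tips of the shut fingers; the grasp point (between the pads) lies 19 mm behind it (env.tcp_to_grasp is the distance from the TCP to the grasp point, in m); y points along the fingers, z is the direction in which the jaws open and shut, and the axes are right-handed (so a half turn about y gives the same grasp; the last joint's range is limited). The gripper opens to 85 mm and grips with 20 to 120 N. Pads are 22 mm wide; open, the fingers measure 114 mm over their backs; the gripper's body (76 mm by 85 mm) begins 54 mm behind the grasp point. The pads swing forward as they close: fully open they stand 13 mm farther back than shut.
Start: joints at [-1.274, 0.313, 0.046, 1.304, 0, 1.431], TCP at [0.243, -0.521, 0.231] pointing down, gripper open.
Joint ranges: [-2.76, 2.76], [-0.86, 1.69], [-1.03, 1.26], [-2.2, 2.34], [-1.47, 1.5], [-3.14, 3.14]. Speed limits (rad/s): [2.57, 2.57, 3.14, 3.14, 3.14, 3.14].

### API

Orientations are given as a unit quaternion [w, x, y, z].
In Python, from plant import env gives the robot as it stands. Calls block until the motion is done:
- env.movep(position, orientation): joint-space move of the TCP to a pose.
- env.move_l(position, frame=None, rate=0.15, contact_N=None): straight line of the TCP; frame=None keeps the orientation; rate is the mean speed in m/s. With contact_N (N) it stops when the force on the tool has changed by that much, and returns True; else False.
- env.move_j(angles): joint-space move.
- env.let_go() and env.grasp(): open the fingers fully, or close them until they stop; the grip force is fixed at half the most.
- env.pause(seconds).
- env.inverse_kinematics(position, orientation): joint angles nearest the present ones, or None.
- env.get_obs(): the state.
- env.get_image(name): name is "scene" or "top"; returns the picture (420x560x3 uint8, blue, green, red); there is no depth.
- env.camera_info(name): a dict with "fx", "fy", "cx", "cy" (pixels), "R" (3x3) and "t" (3): a world point X has camera coordinates R X + t. Camera axes: x right, y down, z forward; pixel columns grow to the right and rows downward; lengths in m; the calibration is good to about 2 mm. A picture is of the moment at which its call begins. camera_info takes no time and is no camera call.
A pose or a line that the arm cannot do raises env.Unreachable and nothing moves.
- env.hand_in(): hands the job in, once; it reports no verdict.
The state is a dict: "t": time; "joints": joint angles; "joint_vel": joint speeds; "joint_efforts": joint torques, N m; "tcp_pos": TCP position; "ee_rot": TCP orientation; "ft_force": force on the tool from outside, world axes, zero at the start; "torque": the same for the moment, N m; "width": opening from 0.0 (shut) to 1.0 (fully open).
Only numpy, scipy, OpenCV 4.12 (cv2) and the standard library are available. Lean on these libraries where they do the work, as an engineer would, in place of code of your own. Each camera call takes 0.05 s, during which the arm holds its last target.

### The job

Start the stirring run: first switch on the hood fan by pressing down the raised half of the green rocker on the white switch box, then switch on the stirrer by pressing down the raised half of the white rocker on its control deck, and last press the round blue stir button fully down and let it come up again. Push each rocker right over to its stop; do not work a later control before its turn. Do not operate the yellow lamp rocker or the orange heat button, and leave the glassware, bottles and jars standing where they are.

Things in the scene. Friction and masses are not known exactly. Their poses are not given: they have to be found in the camera images.
- box: Fixed white hood switch box, 120 (x) x 165 (y) x 40 mm high; origin at the centre of its underside, x away from the robot at yaw 0. On its top two rockers side by side 80 mm apart along its y, green (fan) and yellow (lamp), in either order; each has a black base 76 x 42 x 10 mm; pivots 62 mm above the table.
- fan (a joint): Green hood-fan rocker on the switch box: paddle 64 mm long, 30 mm wide, 8 mm thick, tilting about a level pivot across its middle, with a raised round black pip (12 mm across, 4 mm high) on one half. -0.2 rad is fully off (the near, pip half stands up), 0 is level, +0.2 is fully on (pip half down, stopped). Friction only, no spring: it stays where it is left; pressing on the pip takes about 3 N.
- fan_on (a point): Centre of the top of the black pip on the green fan rocker: 21 mm from the pivot, 11 mm from the end edge of the paddle, 8 mm above the pivot axis when level. Local x points from here to the pivot (away from the robot), y along the pivot, z out of the paddle's face; it tilts with the paddle. Press it straight down: about 8 mm from off to on.
- lamp (a joint): Yellow hood-lamp rocker beside the green one, same make and joint values; starts off, not to be operated.
- lamp_on (a point): Centre of the top of the black pip on the yellow lamp rocker: 21 mm from the pivot, 11 mm from the end edge of the paddle, 8 mm above the pivot axis when level. Local x points from here to the pivot (away from the robot), y along the pivot, z out of the paddle's face; it tilts with the paddle. Press it straight down: about 8 mm from off to on (not wanted).
- stirrer: Fixed beige hotplate stirrer, 300 (x) x 280 (y) mm; origin under its centre, x away from the robot at yaw 0. Local x -150 to -45 mm is a level control deck 45 mm high; behind it the housing is 85 mm high, its white plate's top at 93 mm. The deck carries at x = -98, y = -80, 0, 80 mm, in any order, the white power rocker (pivot 67 mm above the table), blue stir button and orange heat button.
- power (a joint): White power rocker on the stirrer's deck: paddle 64 mm long, 30 mm wide, 8 mm thick, tilting about a level pivot across its middle, with a raised round black pip (12 mm across, 4 mm high) on one half. -0.2 rad is fully off (the near, pip half stands up), 0 is level, +0.2 is fully on (pip half down, stopped). Friction only, no spring: it stays where it is left; pressing on the pip takes about 3 N.
- power_on (a point): Centre of the top of the black pip on the white power rocker: 21 mm from the pivot, 11 mm from the end edge of the paddle, 8 mm above the pivot axis when level. Local x points from here to the pivot (away from the robot), y along the pivot, z out of the paddle's face; it tilts with the paddle. Press it straight down: about 8 mm from off to on.
- stir (a joint): Blue round push button, 28 mm across, in a black collar 44 mm across and 12 mm high on the stirrer's deck. 0 m is up, 0.006 m is fully down; spring return, starts to move at 1.5 N, about 5 N holds it fully down.
- stir_top (a point): Centre of the top face of the blue stir button, 67 mm above the table when up (10 mm proud of its collar); moves down with it.
- heat (a joint): Orange heat button, same make as the blue one; not to be pressed.
- heat_top (a point): Centre of the top face of the orange heat button.
- flask: Stoppered amber glass conical flask standing loose on the stirrer's plate, 66 mm across the foot, 105 mm high; origin at the centre of its underside. Leave alone.
- reagent: Loose amber bottle with paper label and white cap, 66 mm across, 150 mm high, beyond the switch box; origin under its centre. Leave alone.
- jar: Loose white jar, 52 mm across, 60 mm high, beyond the switch box; origin under its centre. Leave alone.
- vial: Loose small amber vial, 26 mm across, 55 mm high, to the left of the switch box; origin under its centre. Leave alone.
- cylinder: Loose glass measuring cylinder, 32 mm across, 188 mm high on a 66 mm square foot, to the right of the stirrer; origin under its centre. Leave alone.
- dropper: Loose small white bottle with a green cap, 28 mm across, 70 mm high, to the right of the stirrer's deck; origin under its centre. Leave alone.

How it is judged:
On the way, in this order (a step that is already met when the one before it is completed fails the run):
1. the green fan rocker is pressed over to on (value of joint fan above 0.15 rad), for 0.1 s.
2. the white power rocker is pressed over to on (value of joint power above 0.15 rad), for 0.1 s.
3. the blue stir button is pressed down (value of joint stir above 0.0045 m), for 0.1 s.
At the end, for the whole second after the job is handed in: Green fan rocker and white power rocker both on (above 0.15 of 0.2 rad), blue stir and orange heat buttons up (within 1 mm), the yellow rocker not shifted by 3 mm, every loose thing within 20 mm of where it stood (value of joint each of fan, power above 0.15 rad and value of joint each of stir, heat below 0.001 m and distance of lamp_on from where it was at the start of the episode below 0.003 m and distance of each of flask, reagent, jar, vial, cylinder, dropper from where it was at the start of the episode below 0.02 m); the robot touches nothing.
It fails at once if the stirrer is switched on before the fan (value of joint power above 0 rad and value of joint fan below 0.1 rad).
It fails at once if the stir button is pressed (3 mm or more) before fan and power are on (value of joint stir above 0.003 m and value of joint any of fan, power below 0.1 rad).
It fails at once if the heat button is pressed (3 mm or more) (value of joint heat above 0.003 m).
It fails at once if the lamp rocker is operated (its pip shifted 3 mm or more) (distance of lamp_on from where it was at the start of the episode above 0.003 m).
It fails at once if a loose thing is moved or lifted more than 20 mm (distance of any of flask, reagent, jar, vial, cylinder, dropper from where it was at the start of the episode above 0.02 m).
It also fails if it takes over 58 s, if anything falls off the work surface, if the arm or the gripper's body presses on something with over 40 N, if the wrist force passes 120 N, or if a joint passes its speed limit or range.

## Working session

There is one attempt and no reset: what is moved stays moved. The work goes in short steps, each a Python script; the robot and the scene stay as the last script left them, time stands still between calls to the robot, and variables do not carry over. Pictures are saved under pics/ and viewed, and the job is handed in when it is done.

```bash
mkdir -p pics
python3 - <<'E'
from plant import env
import cv2
for n in("scene","top"):
    cv2.imwrite(f"pics/{n}0.png",env.get_image(n)); print(n,env.camera_info(n))
o=env.get_obs(); print(o)
E
```

```text
scene {'fx': 415.6205829967666, 'fy': 415.6205829967666, 'cx': 280.40200920485444, 'cy': 209.5075339871737, 'R': array([[-0.42928011,  0.90307079,  0.01348123],
       [ 0.64385351,  0.3164592 , -0.69663924],
       [-0.6333808 , -0.29037343, -0.71729494]]), 't': array([ 0.22008358, -0.29113679,  1.33225014])}
top {'fx': 533.63016495212, 'fy': 533.63016495212, 'cx': 282.9763330731753, 'cy': 225.76926399988534, 'R': array([[-1.83476466e-02, -9.99831401e-01,  7.30610195e-04],
       [-9.89331215e-01,  1.80493247e-02, -1.44561299e-01],
       [ 1.44523739e-01, -3.37517510e-03, -9.89495577e-01]]), 't': array([0.02311431, 0.57910728, 1.34206204])}
{'t': 0.1, 'joints': array([-1.27359598e+00,  3.13936015e-01,  4.50982536e-02,  1.30363450e+00,
       -6.10333099e-05,  1.43121911e+00]), 'joint_vel': array([-0.00025217, -0.0024169 ,  0.00165097,  0.00136919,  0.00033127,
       -0.00238432]), 'joint_efforts': array([ 3.55831129e-03, -4.81728601e+01,  2.99242830e+01,  1.27096570e-02,
       -9.17574744e-05, -3.60850336e-06]), 'tcp_pos': array([ 0.24308493, -0.52057137,  0.23049429]), 'ee_rot': array([ 0.15313141, -0.15326773,  0.69090019, -0.6897222 ]), 'ft_force': array([-0.8916643 , -0.50137188,  0.56732674]), 'torque': array([0.00031657, 0.06986638, 0.0055941 ]), 'width': 0.9985276894747163}
```

View pics/scene0.png

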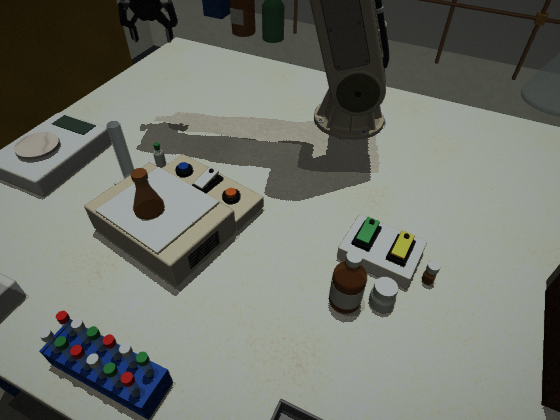

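View pics/top0.png

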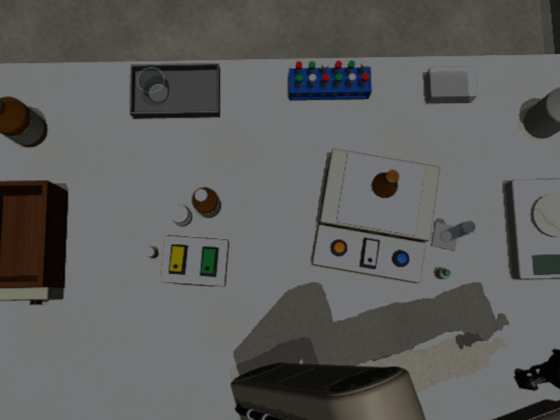

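```bash
cat > h.py <<'E'
import cv2,numpy as np
from plant import env
def ray(n,u,v,z):
    c=env.camera_info(n);R,t=c["R"],c["t"]
    d=R.T@np.array([(u-c["cx"])/c["fx"],(v-c["cy"])/c["fy"],1]);o=-R.T@t
    return o+d*(z-o[2])/d[2]
def tri(u1,u2):
    P=[]
    for n in("top","scene"):
        c=env.camera_info(n);K=np.array([[c["fx"],0,c["cx"]],[0,c["fy"],c["cy"]],[0,0,1]])
        P.append(K@np.c_[c["R"],c["t"]])
    X=cv2.triangulatePoints(P[0],P[1],np.array(u1,float).reshape(2,1),np.array(u2,float).reshape(2,1))[:,0]
    return X[:3]/X[3]
E
python3 - <<'E'
from h import *
R={"top":(140,220,440,285),"scene":(160,150,435,280)}
for n,(a,b,c,d) in R.items():
    im=cv2.imread(f"pics/{n}0.png");
    hsv=cv2.cvtColor(im,cv2.COLOR_BGR2HSV)
    for k,lo,hi,z in(("green",(50,90,40),(85,255,255),.066),("yellow",(22,120,60),(35,255,255),.066),("blue",(105,120,60),(130,255,255),.067),("orange",(5,150,90),(18,255,255),.067)):
        m=cv2.inRange(hsv,lo,hi); m[:b]=0;m[d:]=0;m[:,:a]=0;m[:,c:]=0
        N,l,s,ce=cv2.connectedComponentsWithStats(m)
        for i in range(1,N):
            if s[i,4]>25: print(n,k,s[i],ce[i].round(1),ray(n,*ce[i],z).round(4))
    cv2.imwrite(f"pics/{n}_a.png",np.vstack([cv2.resize(im[b2:b2+70,a2:a2+100],None,fx=8,fy=4*2,interpolation=cv2.INTER_CUBIC)[:300 if 0 else 560] for a2,b2 in ([(150,225)] if n=="top" else [(335,205)])]))
    a2,b2=(310,220) if n=="top" else (165,150)
    cv2.imwrite(f"pics/{n}_b.png",cv2.resize(im[b2:b2+70,a2:a2+100],None,fx=8,fy=8,interpolation=cv2.INTER_CUBIC))
E
```

```text
top green [201 249  15  25 291] [208.  260.6] [0.4906 0.2034 0.066 ]
top yellow [169 246  16  26 301] [176.5 258.2] [0.498 0.283 0.066]
top blue [397 253  11  11  91] [401.7 258. ] [ 0.4882 -0.2855  0.067 ]
top orange [335 242   9  10  72] [338.9 246.8] [ 0.5194 -0.1281  0.067 ]
scene green [356 217  23  26 314] [367.2 230. ] [0.4944 0.2016 0.066 ]
scene yellow [391 231  24  27 337] [402.1 244.4] [0.5011 0.2809 0.066 ]
scene blue [178 162  10   7  55] [182.7 165.2] [ 0.4906 -0.2864  0.067 ]
scene orange [225 188  11   8  65] [230.3 191.3] [ 0.5209 -0.1294  0.067 ]
```

View pics/top_a.png

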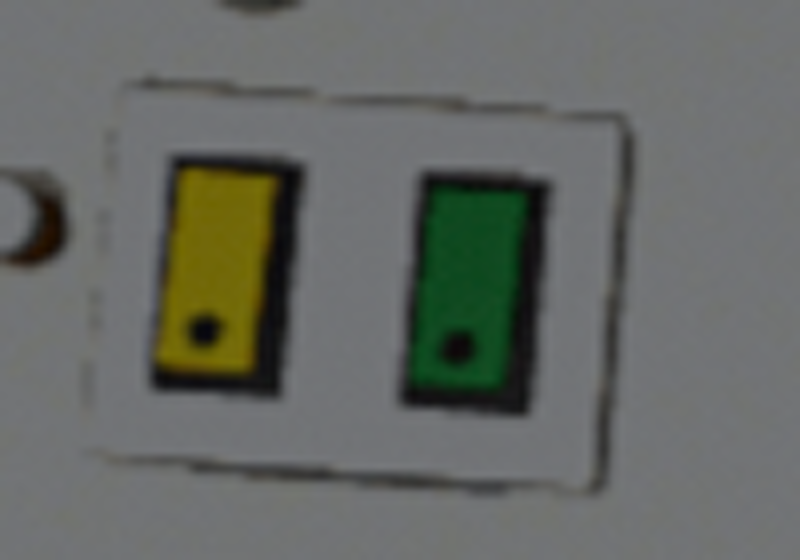

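View pics/top_b.png

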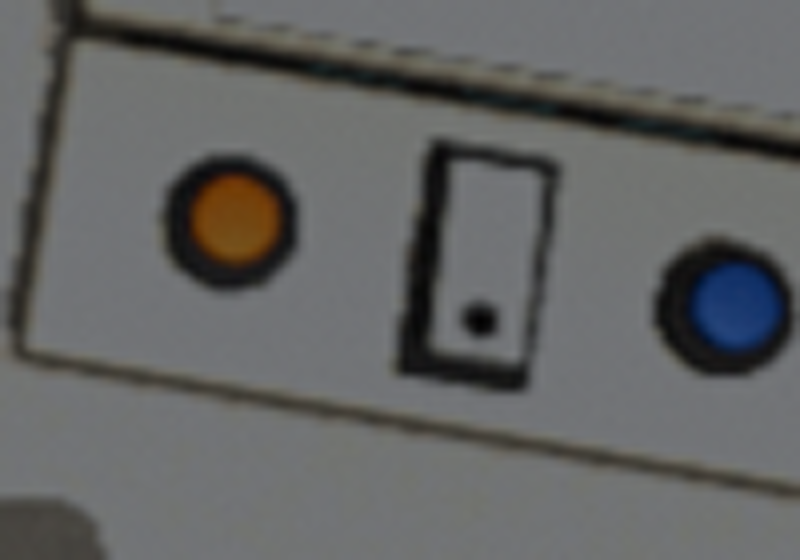

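View pics/scene_a.png

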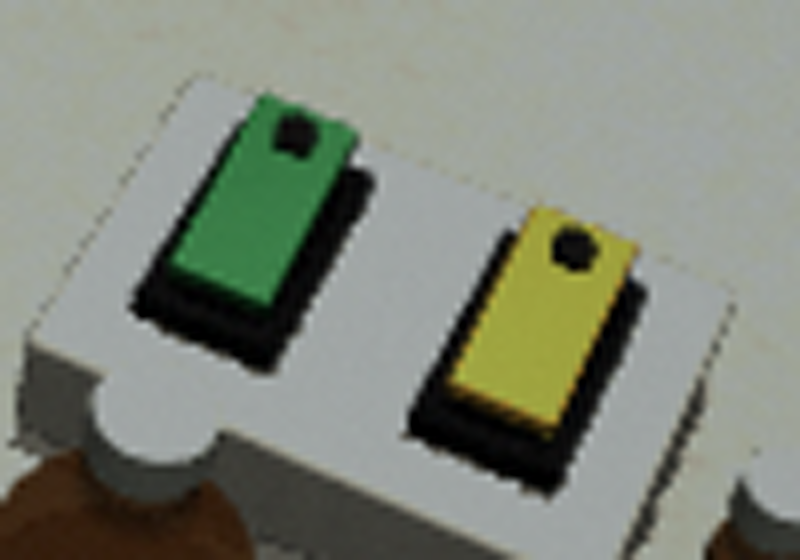

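View pics/scene_b.png

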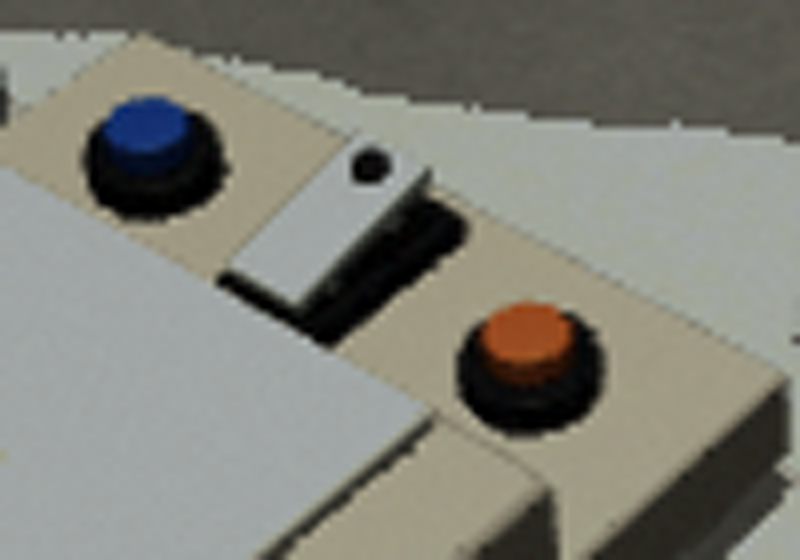

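Run:
```python
from h import *
for n,a,b,z in(("green",(206.8,268.1),(371.4,221.3),.074),("yellow",(150+204.5/8-.5,225+330.5/8-.5),(335+575.5/8-.5,205+249.5/8-.5),.074),("white",(369.6,259.6),(210.8,170.2),.079),("blue",(401.7,258.),(182.9,164.5),.067),("orange",(338.9,246.8),(230.5,190.8),.067)):
    print(n,tri(a,b).round(4),ray("top",*a,z).round(4),ray("scene",*b,z).round(4))
```

```text
green [0.4714 0.2045 0.073 ] [0.4711 0.2053 0.074 ] [0.4729 0.2032 0.074 ]
yellow [0.4785 0.2844 0.0726] [0.4783 0.2848 0.074 ] [0.4803 0.2833 0.074 ]
white [ 0.4851 -0.2034  0.0775] [ 0.4846 -0.2024  0.079 ] [ 0.487  -0.2037  0.079 ]
blue [ 0.4884 -0.286   0.0678] [ 0.4881 -0.2856  0.067 ] [ 0.488  -0.2877  0.067 ]
orange [ 0.5196 -0.1285  0.0679] [ 0.5194 -0.128   0.067 ] [ 0.5191 -0.13    0.067 ]
```

```bash
cat >> h.py <<'E'
from scipy.spatial.transform import Rotation as Ro
def quat(yaw):
    best=None
    for s in(1,-1):
        z=s*np.array([-np.sin(yaw),np.cos(yaw),0]);y=np.array([0,0,-1.])
        q=Ro.from_matrix(np.c_[np.cross(y,z),y,z]).as_quat(scalar_first=True)
        yield q
def best(p,yaw):
    c=[]
    for q in quat(yaw):
        j=env.inverse_kinematics(p,q)
        if j is not None:c.append((abs(j[5]),tuple(q),j))
    c.sort(key=lambda a:a[0]); return c[0]
def off(p,yaw,d): return np.array([p[0]+d*np.cos(yaw),p[1]+d*np.sin(yaw)])
BOX=-.089;ST=-.196
G=off((.4714,.2045),BOX,-2); W=0
G=off((.4714,.2045),BOX,-.002);W=off((.4852,-.2034),ST,-.002);B=np.array([.4883,-.2862])
def st(s):
    o=env.get_obs();print(s,round(o["t"],2),o["tcp_pos"].round(4),o["ft_force"].round(1),round(o["width"],2))
E
python3 - <<'E'
from h import *
for s,p,z in(("cyl base",(445,235),0.01),("cyl top",(467,228),.188),("dropper",(446,272),.07),("flask top",(392,176),.198),("reagent cap",(207,195),.15)):print(s,ray("top",*p,z).round(3))
for p,y in((G,BOX),(W,ST),(B,ST)):
    for z in(.3,.06): print(best([*p,z],y)[2].round(2))
E
```

```text
cyl base [ 0.552 -0.416  0.01 ]
cyl top [ 0.545 -0.413  0.188]
dropper [ 0.451 -0.394  0.07 ]
flask top [ 0.669 -0.243  0.198]
reagent cap [0.642 0.195 0.15 ]
[0.25 0.18 0.04 1.43 0.   0.34]
[ 0.25  0.31 -0.4   0.86  0.    0.34]
[-0.55  0.2   0.07  1.44  0.   -0.35]
[-0.55  0.33 -0.37  0.87  0.   -0.35]
[-0.67  0.29  0.18  1.46  0.   -0.48]
[-0.67  0.4  -0.26  0.91  0.   -0.48]
```

Run:
```python
from h import *
o=env.get_obs()
env.grasp(); st("shut")
env.move_l(o["tcp_pos"]+[0,0,.08]); 
q=best([*G,.30],BOX)[1]
env.movep([*G,.30],q); st("above")
env.move_l([*G,.09],rate=.12); st("near")
print(env.move_l([*G,.06],rate=.015,contact_N=12)); st("pressed")
env.pause(.2); st("hold")
env.move_l([*G,.14],rate=.08); st("up")
for n in("scene","top"):
    im=env.get_image(n);cv2.imwrite(f"pics/{n}1.png",im)
    a,b=(150,225) if n=="top" else (335,205)
    cv2.imwrite(f"pics/{n}1c.png",cv2.resize(im[b:b+70,a:a+100],None,fx=8,fy=8,interpolation=cv2.INTER_CUBIC))
```

```text
shut 0.87 [ 0.2432 -0.5211  0.2313] [-0.2 -0.1  0.8] 0.0
above 4.22 [0.4698 0.2041 0.2999] [ 0.2 -0.7 -0.9] -0.0
near 6.12 [0.4699 0.2048 0.0906] [ 0.2 -0.2  0.8] -0.0
True
pressed 7.58 [0.4686 0.2048 0.0663] [-2.1 -1.3  6.4] -0.0
hold 7.78 [0.4686 0.2048 0.0663] [-0.7 -0.4  7.4] -0.0
up 8.87 [0.469  0.2046 0.1394] [ 0.3  0.2 -0.5] -0.0
```

View pics/scene1.png

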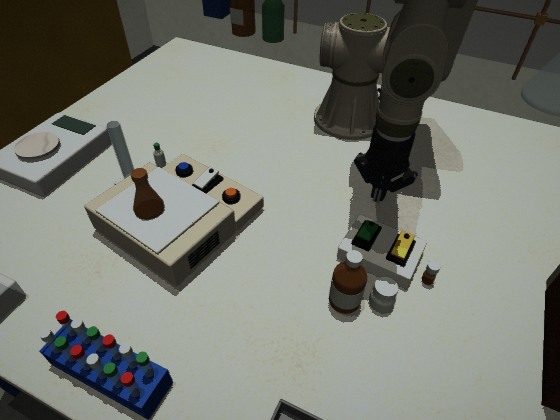

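View pics/scene1c.png

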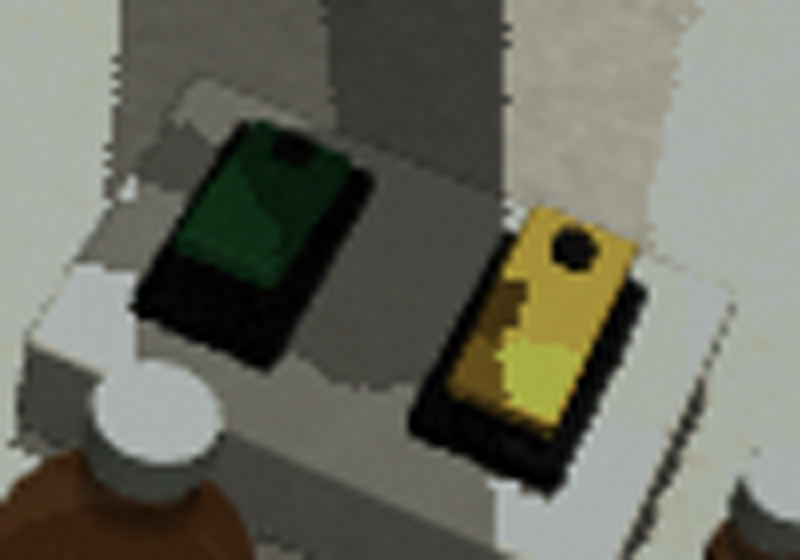

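The green rocker has gone over: its pip moved from crop (295,134) to (291,149). The tool stopped at z=66.3 mm against about 66 mm expected, with 12 N on it. The yellow pip hasn't moved, at (575,249). I'll press green once more, harder, to be sure it's at its stop, then do the white rocker.

Run:
```python
from h import *
env.move_l([*G,.072],rate=.08)
print(env.move_l([*G,.060],rate=.015,contact_N=20)); st("pressed G")
env.move_l([*G,.25],rate=.15)
q=best([*W,.25],ST)[1]
env.movep([*W,.25],q); st("above W")
env.move_l([*W,.095],rate=.12); st("near")
print(env.move_l([*W,.064],rate=.015,contact_N=20)); st("pressed W")
env.pause(.2); st("hold")
env.move_l([*W,.16],rate=.1); st("up")
for n in("scene","top"):
    im=env.get_image(n);cv2.imwrite(f"pics/{n}2.png",im)
    for k,(a,b) in dict(g=(335,205),w=(165,150)).items():
      if n=="scene":cv2.imwrite(f"pics/{n}2{k}.png",cv2.resize(im[b:b+70,a:a+100],None,fx=8,fy=8,interpolation=cv2.INTER_CUBIC))
```

```text
True
pressed G 10.52 [0.4698 0.2048 0.0662] [-1.9 -2.3  8.7] -0.0
above W 13.41 [ 0.4834 -0.2022  0.25  ] [-0.7  0.3  0.2] -0.0
near 14.85 [ 0.4838 -0.2033  0.0957] [-0.6  0.2 -0.2] 0.0
True
pressed W 16.35 [ 0.4825 -0.2029  0.0712] [-2.3  1.2  8.7] 0.0
hold 16.55 [ 0.4825 -0.2029  0.0712] [-1.5  0.9  8.8] 0.01
up 17.6 [ 0.4828 -0.2028  0.1593] [0.6 0.4 0.2] -0.0
```

View pics/scene2g.png

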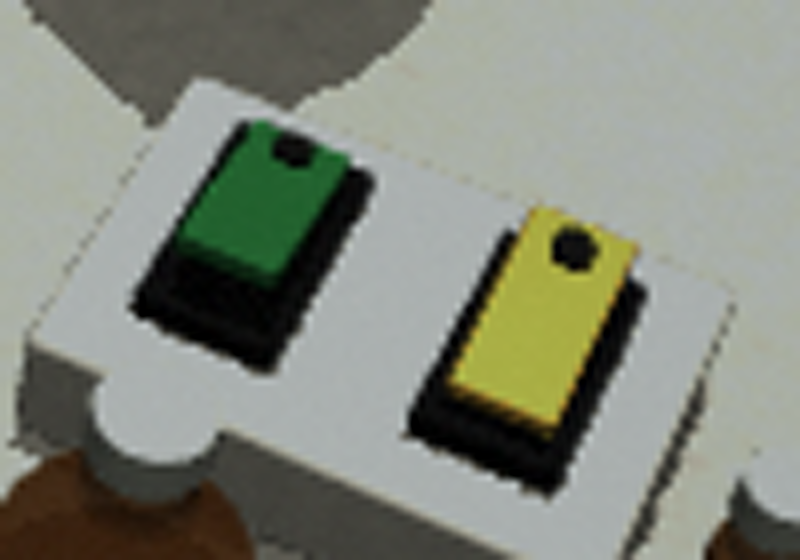

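View pics/scene2w.png

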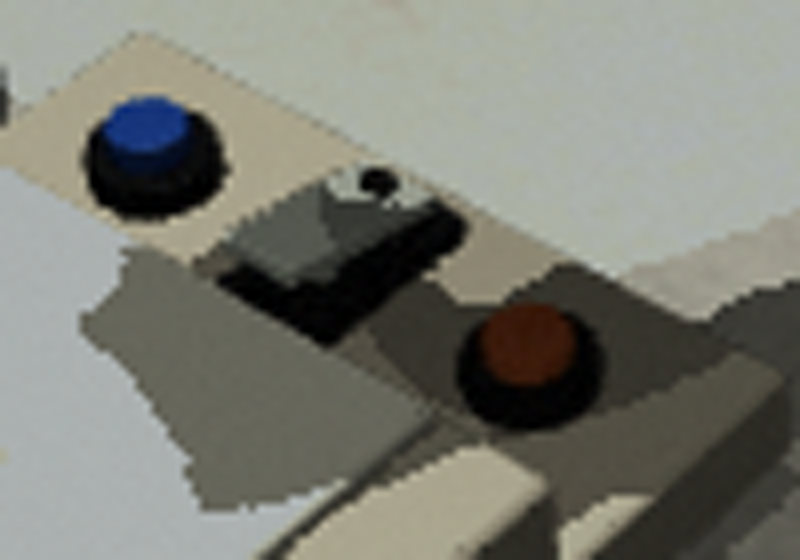

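White is over too: its stop at 71.2 mm is green's plus 5 mm, as the pivots predict. Green is still on, and yellow, blue and orange are unchanged. Next is the blue button, which should bottom out at about z=61 mm.

Run:
```python
from h import *
env.movep([*B,.16],best([*B,.16],ST)[1]); st("above B")
env.move_l([*B,.08],rate=.1)
print(env.move_l([*B,.056],rate=.015,contact_N=20)); st("pressed B")
env.pause(.4); st("hold")
env.move_l([*B,.12],rate=.08)
env.move_l([*B,.33],rate=.15)
env.movep([.38,-.02,.36],best([.38,-.02,.36],0)[1]); st("away")
for n in("scene","top"):
    im=env.get_image(n);cv2.imwrite(f"pics/{n}3.png",im)
    for k,(a,b) in dict(g=(335,205),w=(165,150)).items():
      if n=="scene":cv2.imwrite(f"pics/{n}3{k}.png",cv2.resize(im[b:b+70,a:a+100],None,fx=8,fy=8,interpolation=cv2.INTER_CUBIC))
```

```text
above B 18.12 [ 0.4878 -0.2872  0.1592] [-0.2  0.4  0.1] 0.0
True
pressed B 20.3 [ 0.4883 -0.2862  0.0611] [-0.7  0.2  4.7] 0.0
hold 20.7 [ 0.4883 -0.2862  0.061 ] [-1.4  0.9  5.3] -0.0
away 24.27 [ 0.3807 -0.0206  0.3598] [0.2 0.4 0.5] -0.0
```

View pics/scene3.png

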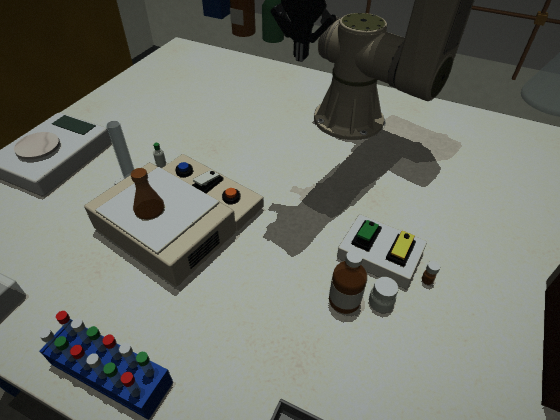

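View pics/scene3w.png

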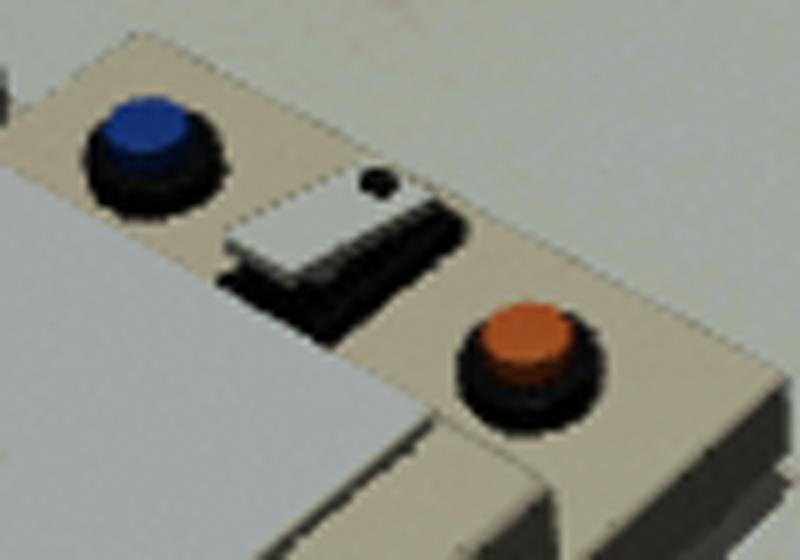

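View pics/scene3g.png

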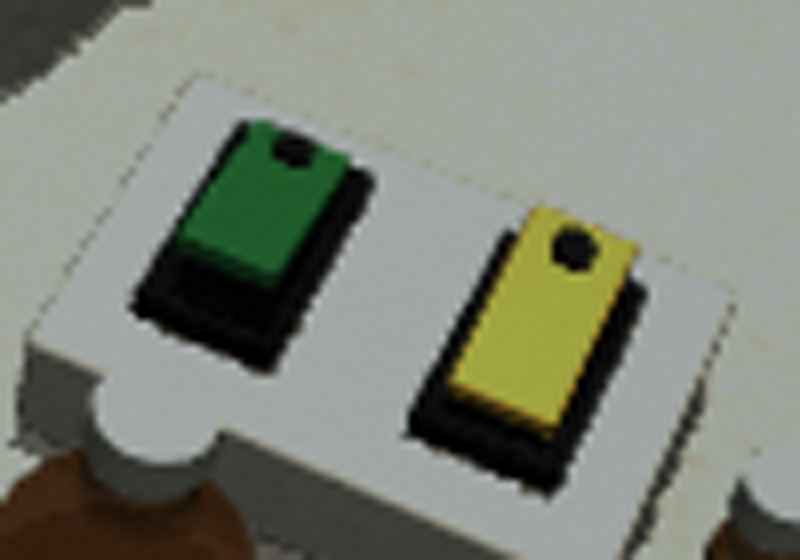

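Blue went down to z=61.0 mm, a full 6 mm of travel, and held there for 0.4 s. The last view shows it up again at crop (147,122). Both wanted rockers are on and everything else is where it started, so I'm handing in.

Run:
```python
from plant import env
env.hand_in()
```

```text
the job is handed in; nothing more can be done
```

I switched on the fan, then the stirrer, and last pressed and released the stir button, using the shut fingertips. I handed the job in a little after 24 s on the robot's clock. No verdict was reported.

- **Green fan rocker:** it stopped at a fingertip height of 66.3 mm, with about 66 mm expected. I pressed it a second time to a 20 N contact stop, and it stayed at the same height.
- **White power rocker:** it stopped at 71.2 mm on a 20 N contact stop, 5 mm above the green one, which matches the difference in pivot heights.
- **Blue stir button:** it went down to 61.0 mm, about 6 mm of travel, and held there for 0.4 s at about 5 N. The last picture shows it up again.
- **Last picture:** both wanted rockers are still on. The yellow rocker, the orange button and the loose things look as they did at the start. I judged that by eye and did not measure the loose things again. The arm is clear of everything.

No check failed. The two camera views differed by about 2 mm in the plane, within the stated calibration. I could not read the joint angles directly, so I judged the rockers to be on from stop height, force and pictures.

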